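Run a roller hanger down the gravity rail and press it into the end catch

ROBOT

A 6-joint arm with a two-finger parallel gripper is mounted at the origin on a cart in front of the work surface, level with it; the furniture and walls round the work are solid. World frame = base frame: x ahead of the robot, y to its left, z up, the work surface at z = 0. Lengths are in mm, angles in degrees, forces in N, time in s.
With the tool pointing down it reaches from about 300 to 850 mm from the base axis. Payload 4.2 kg.
Tool frame: the origin (TCP) lies at the very end of the fingers, on their centre line; the grasp point (between the pads) lies 19 mm behind it (env.grip_point_offset is the distance from the TCP to the grasp point, in mm); z points along the fingers, y is the line along which they close (so a half turn about z gives the same grasp; the last joint's range is limited). The gripper opens to 91 mm and grips with 3 to 60 N. Pads are 32 mm wide; open, the fingers measure 118 mm over their backs; the gripper's body (76 mm by 178 mm) begins 60 mm behind the grasp point.
Start: joints at [-71.677, 18.312, 89.639, -0, 72.044, -1.146], TCP at [191.65, -542.138, 213.976] pointing down, gripper open.
Joint ranges: [-177.97, 177.97], [-48.28, 115.42], [12.27, 149.76], [-77.06, 257.06], [2.81, 150.46], [-146.56, 146.56]. Speed limits (degrees/s): [147.25, 147.25, 180, 180, 180, 180].

INTERFACE

Orientations are given as [roll, pitch, yaw] about the fixed x, y, z axes, in that order (R = Rz(yaw) Ry(pitch) Rx(roll)).
In Python, from workcell import env gives the robot as it stands. The module is installed in compiled form; this text tells all that it offers.
- The arm moves only by the tool arm_command, never from a script. Its argument "rows" is a list of rows, each an object with "delta_pos": the shift along the tool's x, y, z in mm, a list of three; "roll": the turn about the tool's z in units of 5 degrees (1.0 is 5 degrees); "jaw": the opening in per cent of the stroke, from 0 (shut) to 100 (fully open). A call has 1 to 20 rows; each row is the pose to reach, as a shift and turn from the pose commanded when the call began, along the tool's axes at that moment; what a row does not reach only later rows make up. A row lasts 1/12 s, in which the tool goes at most 41.7 mm and 7.16 degrees, less where a joint would pass 70% of its speed; a pose out of reach is approached as far as the arm can. A call with a gripper value outside its range is refused whole. The fingers move at their own pace and stop on an object; "squeeze" is the grip in N (left out, the last holds). Time passes only in rows, so rows that repeat a pose let the fingers close. It gives the time, the measured TCP pose, the force, the opening and the grip force at its end, in the units of the state.
- env.state(): the state, without advancing time (a new reading comes with each control period).
- env.grab_frame(name): name is "side" or "top" or "wrist"; returns a dict with "img" (480x640x3 uint8, blue, green, red), "z_map" (480x640 float32, mm along the optical axis (not along the pixel's ray), 0 where there is no reading), "fov_y" (degrees; the focal length in pixels is half the picture's height over the tangent of half this angle, whatever the lens; pixels are square), "cx", "cy" (the principal point, pixels), "R" (3x3) and "t" (3): a world point X has camera coordinates R X + t; the wrist camera has in their place "T_tool_cam" (4x4, takes a point from camera to tool coordinates, whose origin is the TCP and whose axes are the flange's). Camera axes: x right, y down, z forward; pixel columns grow to the right and rows downward; lengths in mm; the calibration is good to about 2 mm. A picture is of the moment at which its call begins: read the wrist's pose just before it.
- env.job_done(): hands the job in; it is judged then, once.
The state is a dict: "time_s": time; "qpos": joint angles; "qvel": joint speeds; "effort": joint torques, N m; "ee_pos": TCP position; "ee_rot": TCP orientation; "force": force on the tool from outside, world axes, zero at the start; "torque": the same for the moment, N m; "gripper_width": finger opening in mm; "gripper_force": force on a finger pad.
Only numpy, scipy, OpenCV 4.12 (cv2) and the standard library are available. Lean on these libraries where they do the work, as an engineer would, in place of code of your own. Each camera call takes 0.05 s, during which the arm holds its last target. There are 200 camera calls.

TASK

Hook the roller hanger over the upper half of the sloping rail with its tongue pointing downhill, set it down gently and let go, so that it rolls by itself down to the spring buffer and comes to rest there. Then push it from behind, slowly, against the buffer until the catch has snapped in behind the head of the tongue and the hanger comes up solid, and let go: the catch must hold it, with the buffer squeezed. Nobody has measured where the catch is clamped, so feel for it and stop at once when it comes up solid (more than about 30 N on the rail or catch damages them); leave the other things where they are.

Things in the scene. Friction and masses are not known exactly. Their poses are not given: they have to be found in the camera images.
- rail: Fixed grey base plate 370 x 80 x 12 mm with an upright flat steel bar on it, the rail, 8 mm thick. Origin: centre of the plate's underside; x is level and points downhill along the rail, z up. The rail's top edge is 340 mm long, 105 mm above the origin at mid length, and slopes down towards +x by 7 degrees (0.122 rad). A lip ends it uphill; buffer and catch sit at the lower end
- rail_load (a point): point on the rail's top edge 85 mm uphill of mid length (measured along the rail): a good place to set the hanger down, its middle over this point. Axes as those of rail. A tall press stands to the right of the rail and a column stand to its left; the clear lane for carrying runs along the bench's front edge, about 0.37 m ahead of the robot's base
- catch_zone (a point): point on the rail's top edge 87 mm downhill of mid length. The dark catch block (30 mm long and wide, 95 mm high over the edge with its knob) is clamped near it, unmeasured: its uphill face, the hard stop, lies up to 7 mm before or after this point. Its sprung bolt yields upwards to the tongue (4 to 8 N of push, buffer included) and drops behind the head 3 mm before the hard stop
- hanger_grip (a point): Roller hanger, loose, 0.25 to 0.45 kg, starting upright on the bench: an inverted U of two aluminium cheeks, 20 mm wide over all, under a handle block, two wheels in tandem on sprung axles (1 mm sag) between the cheeks. This point: centre of the handle block, 70 mm long (x), 20 wide (y), 30 high, 80 mm above the cheeks' feet. x points along the hanger to its tongue, z up. Grip across y
- hanger_wheels (a point): the same hanger: point midway between its wheels (19 mm before and behind) at the height of their treads, 35 mm below hanger_grip; set down on the rail, it lies on the rail's top edge. Same axes. The slot between the cheeks is 11 mm wide between its guide rollers, flared to 20 mm at the feet, 45 mm below. Black specimen mounts (30 mm across) stick out 24 mm to each side, 5 to 35 mm below this point
- hanger_rear (a point): the same hanger: centre of the flat rear face of its handle block, 35 mm behind hanger_grip, the place to push; block and cheeks end flush here. Same axes. At the front, a flange 32 mm wide ends 35 mm ahead of hanger_grip (it meets buffer and hard stop) and the tongue with its wedge-shaped head sticks out 35 mm farther
- buffer (a joint): spring buffer rod over the lower end of the rail; its rubber tip, when out, is 55 mm downhill of mid length along the rail, so the hanger resting on it has its middle 20 mm downhill of mid length. Value: m pushed in; 0 = out, 0.042 at most. It pushes back with 0.6 N, plus 0.8 N per 10 mm. With the hanger caught it reads 0.020 to 0.036
- paste_tin: blue round tin, 55 mm across, 22 mm high; bystander, origin at the centre of its underside
- loupe: black eye loupe, 38 mm across, 37 mm high; bystander, origin at the centre of its underside
- test_block: round steel test block, 64 mm across, 15 mm high; bystander, origin at the centre of its underside

How it is judged (in metres and radians):
On the way, in this order (a step that is already met when the one before it is completed fails the run):
1. the hanger sits with its wheels on the upper half of the rail, in line with it, let go (contact force between the fingers and hanger below 0.1 N and x of hanger_wheels in the frame of rail between -0.14 and -0.03 m and y of hanger_wheels in the frame of rail between -0.008 and 0.008 m and z of hanger_wheels in the frame of rail above 0.094 m and contact force between hanger and rail above 0.5 N and angle between the x axis of hanger_wheels and the x axis of rail, either way round below 0.3 rad), for 0.02 s.
2. it has rolled down by itself and rests against the spring buffer, untouched (contact force between the fingers and hanger below 0.1 N and x of hanger_wheels in the frame of rail between 0.005 and 0.034 m and y of hanger_wheels in the frame of rail between -0.008 and 0.008 m and z of hanger_wheels in the frame of rail above 0.094 m and contact force between hanger and rail above 0.5 N and linear speed of hanger below 0.02 m/s and value of joint buffer below 0.012 m), for 0.3 s.
At the end, for the whole second after the job is handed in: The hanger sits upright on the rail (its middle within 8 mm of the rail's plane), let go and at rest, held by the catch with the buffer still pushed in by more than 17 mm (contact force between the fingers and hanger below 0.1 N and x of hanger_wheels in the frame of rail between 0.034 and 0.064 m and y of hanger_wheels in the frame of rail between -0.008 and 0.008 m and z of hanger_wheels in the frame of rail above 0.094 m and contact force between hanger and rail above 0.5 N and value of joint buffer above 0.017 m and linear speed of hanger below 0.01 m/s and angle between hanger_wheels's own z axis and vertical below 0.25 rad); the robot touches nothing.
It fails at once if the hanger is pressed on the rail, catch or buffer with more than 30 N (contact force between hanger and rail above 30 N).
It fails at once if a bystander (tin, loupe, test block) is moved by more than 30 mm (distance of any of paste_tin, loupe, test_block from where it was at the start of the episode above 0.03 m).
It also fails if it takes over 66 s, if anything falls off the work surface, if the arm or the gripper's body presses on something with over 40 N, if the wrist force passes 120 N, or if a joint passes its speed limit or range.

## Working session

There is one attempt and no reset: what is moved stays moved. The work goes in short steps, Python scripts to look and compute and a tool call to move; the robot and the scene stay as the last step left them, time stands still between calls to the robot, and variables do not carry over. Pictures are saved under pics/ and viewed, at most 13 in all, crops included, and the job is handed in when it is done.

Besides the shell and the picture viewer there is one more tool, called by a JSON object that holds its "op" and its "data". arm_command: Moves the arm, as the interface text tells. Its arguments: {"type":"object","properties":{"rows":{"type":"array"},"squeeze":{"type":"number"}},"required":["rows"]}

```bash
mkdir -p pics
cat > h.py <<'E'
import numpy as np, cv2
from workcell import env
from scipy.spatial.transform import Rotation as Ro
def grab(n):
    s=env.state(); d=env.grab_frame(n); d['s']=s; return d
def cloud(d):
    z=d['z_map'].astype(float); f=240/np.tan(np.radians(d['fov_y'])/2)
    v,u=np.mgrid[:480,:640]
    P=np.stack([(u-d['cx'])*z/f,(v-d['cy'])*z/f,z],-1)
    if 'R' in d and d['R'] is not None: W=(P-np.array(d['t']))@np.array(d['R'])
    else:
        T=np.array(d['T_tool_cam']);s=d['s']
        P=P@T[:3,:3].T+T[:3,3]
        R=Ro.from_euler('xyz',s['ee_rot'],degrees=True).as_matrix()
        W=P@R.T+np.array(s['ee_pos'])
    W[z<=0]=np.nan
    return W
E
python3 - <<'E'
from h import *
print(env.state())
for n in ['top','side']:
    d=grab(n); cv2.imwrite(f'pics/{n}0.png',d['img']); np.save(f'{n}0.npy',cloud(d)); print(n,d['fov_y'],-np.array(d['R']).T@d['t'])
E
```

```text
{'time_s': 0.0, 'qpos': array([-7.16775951e+01,  1.83496506e+01,  8.97085256e+01, -1.00700372e-03,
        7.20422611e+01, -1.14500057e+00]), 'qvel': array([-0.07027968,  0.02760219,  0.01129571, -0.03975082, -0.08503938,
        0.03803613]), 'effort': array([ 2.52522398e-06, -4.12461019e+01, -2.31972420e+01,  7.28142844e-02,
        4.59629484e-02, -1.35850855e-04]), 'ee_pos': array([ 191.47182367, -541.6347987 ,  213.12586666]), 'ee_rot': array([-1.79899564e+02, -1.04979788e-03,  1.94677158e+01]), 'force': array([-0.45720754, -0.15090904, -0.13796997]), 'torque': array([-0.01134268, -0.01053572, -0.00911647]), 'gripper_force': 0.0, 'gripper_width': 91.1010380348961}
top 47.50910746153233 [ 283.91717641  -16.83753444 1264.14726292]
side 51.49726328393986 [475.45655199 801.69480944 787.78937847]
```

View pics/top0.png

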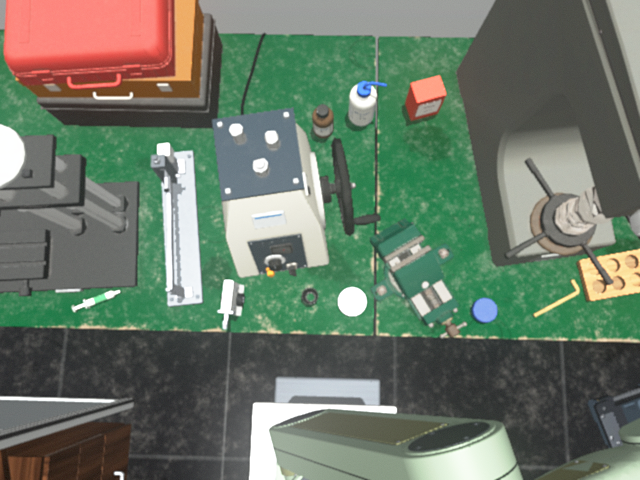

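View pics/side0.png

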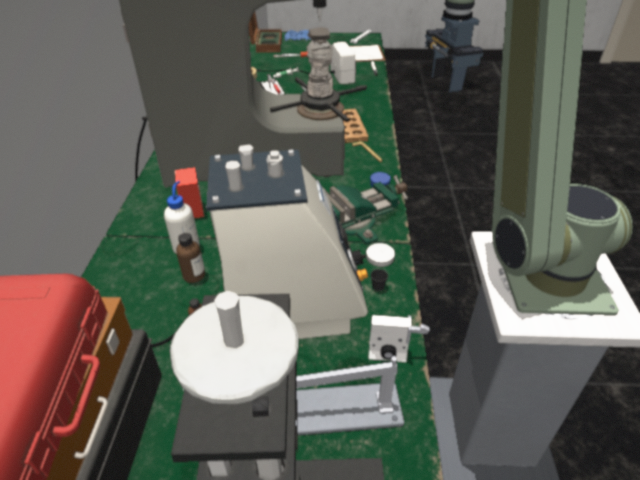

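The top view has world +x up. The rail lies at u 165-200, v 150-305, with the catch at the far end (165,155), so downhill is +x. The hanger is at (232,300) with its tongue pointing at the robot (228,325), so it needs a half turn. In the side view the hanger is at (390,338) with its tongue head at (425,328). The rail's uphill lip is at (390,370).

Run:
```python
from h import *
W=np.load('top0.npy')
def q(u,v): print((u,v),np.round(W[v,u]).tolist())
for p in [(165,155),(168,180),(168,210),(168,240),(176,292),(190,155),(198,300),(172,303),(232,290),(238,300),(228,322),(232,310),(240,125),(300,125),(320,262),(230,270),(275,250),(290,200),(135,200),(100,200),(60,170),(70,140),(10,150),(25,250),(310,297),(352,301),(485,310),(130,280)]: q(*p)
# height map on world grid 10mm
x=W[...,0];y=W[...,1];z=W[...,2]
from collections import defaultdict
g=np.full((40,62),-1.)
for a,b,c in zip(x.ravel(),y.ravel(),z.ravel()):
    if np.isfinite(a) and 300<=a<700 and -60<=b<560:
        i,j=int((a-300)//20),int((b+60)//20); g[i,j]=max(g[i,j],c)
print('cols y:',[int(-60+20*j) for j in range(30,-1,-1)])
for i in range(19,-1,-1): print(300+20*i,g[i,:31][::-1].astype(int).tolist())
```

```text
(165, 155) [669.0, 349.0, 161.0]
(168, 180) [629.0, 354.0, 112.0]
(168, 210) [563.0, 350.0, 105.0]
(168, 240) [495.0, 343.0, 110.0]
(176, 292) [385.0, 323.0, 91.0]
(190, 155) [722.0, 337.0, 14.0]
(198, 300) [374.0, 292.0, 18.0]
(172, 303) [366.0, 353.0, 11.0]
(232, 290) [392.0, 201.0, 95.0]
(238, 300) [375.0, 197.0, 41.0]
(228, 322) [327.0, 224.0, -2.0]
(232, 310) [350.0, 203.0, 75.0]
(240, 125) [649.0, 151.0, 381.0]
(300, 125) [811.0, 75.0, -2.0]
(320, 262) [457.0, 14.0, 96.0]
(230, 270) [447.0, 226.0, 2.0]
(275, 250) [464.0, 101.0, 198.0]
(290, 200) [538.0, 66.0, 307.0]
(135, 200) [601.0, 452.0, 35.0]
(100, 200) [600.0, 534.0, 34.0]
(60, 170) [584.0, 490.0, 310.0]
(70, 140) [757.0, 637.0, 4.0]
(10, 150) [573.0, 502.0, 446.0]
(25, 250) [470.0, 667.0, 83.0]
(310, 297) [389.0, 37.0, 1.0]
(352, 301) [381.0, -59.0, 17.0]
(485, 310) [367.0, -358.0, 28.0]
(130, 280) [415.0, 448.0, 30.0]
cols y: [540, 520, 500, 480, 460, 440, 420, 400, 380, 360, 340, 320, 300, 280, 260, 240, 220, 200, 180, 160, 140, 120, 100, 80, 60, 40, 20, 0, -20, -40, -60]
680 [5, 6, 4, 5, 8, 5, 5, -1, -1, 127, 125, 18,
[... 1831 characters left out ...]
0, 129, 126, 167, 162, 132, 6, 6, 6, 7, 7, 6]
400 [38, 41, 40, 38, 38, 40, 39, 7, 7, 18, 15, 126, 24, 17, 7, 7, 2, 99, 98, 5, 7, 6, 6, 8, 6, 39, 40, 6, 5, 17, 21]
380 [36, 37, 36, 37, 34, 5, 8, 9, 6, 22, 21, 144, 24, 19, 8, 7, 94, 102, 61, 7, 7, 7, 7, 8, 6, 43, 41, 39, 7, 22, 21]
360 [24, 23, 23, 18, 7, 6, 6, 5, 6, 15, 22, 118, 18, 17, 7, 7, 98, 99, 44, 7, 6, 7, 6, 6, 6, 40, 42, 8, 7, 22, 23]
340 [24, 16, 6, 7, 5, 5, 6, 6, 8, 7, 6, 8, 7, 8, 6, 5, 97, 102, 94, 7, 9, 6, 7, 7, 7, 6, 8, 6, 6, 17, 22]
320 [6, 5, 7, 6, 6, 6, 6, 6, 5, 8, 5, 6, 9, 6, 5, 6, 6, 88, 6, 8, 8, 7, 7, 5, 7, 6, 6, 8, 5, 6, 7]
300 [6, 7, 5, 4, 6, 6, 5, 7, 5, 5, 7, 6, 5, 5, 5, 5, 8, 90, 5, 5, 8, 5, 5, 6, 5, 7, 6, 5, 6, 6, 10]
```

Run:
```python
from h import *
for n in ['top','side']:
    W=np.load(n+'0.npy').reshape(-1,3); W=W[np.isfinite(W).all(1)]
    x,y,z=W.T
    m=(x>290)&(x<425)&(y>160)&(y<260)&(z>80)&(z<112); P=W[m]
    c=P.mean(0); w,V=np.linalg.eigh(np.cov((P-c)[:,:2].T)); d=V[:,1]; print(n,'hanger',m.sum(),c,np.degrees(np.arctan2(*d[::-1])),w)
    t=(P-c)[:,:2]@d; print(np.percentile(t,[0,2,50,98,100]))
    m=(x>395)&(x<600)&(y>300)&(y<370)&(z>95)&(z<140); P=W[m]; c=P.mean(0)
    w,V=np.linalg.eigh(np.cov((P-c)[:,:2].T)); d=V[:,1]; print('rail',m.sum(),c,np.degrees(np.arctan2(*d[::-1])),w, np.polyfit(P[:,0],P[:,2],1))
    m=(x>340)&(x<760)&(y>270)&(y<400)&(z>8)&(z<26); print('plate',m.sum(),cv2.minAreaRect(W[m][:,:2].astype(np.float32)))
```

```text
top hanger 422 [372.93890923 209.87603771  93.00718283] 172.13741917852985 [ 61.00131577 770.22060699]
[-56.75432534 -54.16364924  -0.64782864  58.2928029   62.59470151]
rail 533 [487.62058817 337.93459981 110.01610319] -172.2101556369813 [   7.35625726 3566.05688956] [-9.34032340e-02  1.55561443e+02]
plate 3771 ((541.9288940429688, 344.3448486328125), (402.1861572265625, 122.99962615966797), 4.978726387023926)
side hanger 587 [375.3741802  217.76873126  90.47318359] 173.56053309911363 [ 66.03069841 647.31531454]
[-54.22666508 -50.15910143  -0.56157118  55.77399966  61.64469043]
rail 956 [460.87325713 341.06320119 108.84690968] -172.77899481374496 [   5.77492732 1679.47743833] [-8.41576324e-02  1.47632912e+02]
plate 4015 ((454.1607666015625, 338.5574645996094), (181.02999877929688, 81.65196228027344), 7.9486236572265625)
```

{"op": "arm_command", "data": {"rows": [{"delta_pos": [0, 0, -60], "roll": 0, "jaw": 100}, {"delta_pos": [0, 0, -60], "roll": 0, "jaw": 100}]}}

```text
time_s: 0.27
ee_pos: [191.7, -542.2, 275.7]
ee_rot: [180.0, -0.0, 19.5]
force: [0.2, -1.1, 1.1]
gripper_width: 91.3
gripper_force: 0.0
```

{"op": "arm_command", "data": {"rows": [{"delta_pos": [211, -182, 0], "roll": 0, "jaw": 100}, {"delta_pos": [211, -182, 0], "roll": 0, "jaw": 100}, {"delta_pos": [211, -182, 0], "roll": 0, "jaw": 100}, {"delta_pos": [211, -182, 0], "roll": 0, "jaw": 100}, {"delta_pos": [211, -182, 0], "roll": 0, "jaw": 100}, {"delta_pos": [211, -182, 0], "roll": 0, "jaw": 100}, {"delta_pos": [211, -182, 0], "roll": 0, "jaw": 100}, {"delta_pos": [394, -653, 0], "roll": 5.4, "jaw": 100}, {"delta_pos": [394, -653, 0], "roll": 5.4, "jaw": 100}, {"delta_pos": [394, -653, 0], "roll": 5.4, "jaw": 100}, {"delta_pos": [394, -653, 0], "roll": 5.4, "jaw": 100}, {"delta_pos": [394, -653, 0], "roll": 5.4, "jaw": 100}, {"delta_pos": [394, -653, 0], "roll": 5.4, "jaw": 100}, {"delta_pos": [394, -653, 0], "roll": 5.4, "jaw": 100}, {"delta_pos": [394, -653, 0], "roll": 5.4, "jaw": 100}, {"delta_pos": [394, -653, 0], "roll": 5.4, "jaw": 100}, {"delta_pos": [394, -653, 0], "roll": 5.4, "jaw": 100}, {"delta_pos": [394, -653, 0], "roll": 5.4, "jaw": 100}, {"delta_pos": [394, -653, 0], "roll": 5.4, "jaw": 100}, {"delta_pos": [394, -653, 0], "roll": 5.4, "jaw": 100}]}}

```text
time_s: 1.93
ee_pos: [344.8, 208.2, 273.7]
ee_rot: [-179.9, 0.0, -7.4]
force: [1.0, 0.1, 0.3]
gripper_width: 91.3
gripper_force: 0.0
```

{"op": "arm_command", "data": {"rows": [{"delta_pos": [0, 0, 0], "roll": 0, "jaw": 100}, {"delta_pos": [0, 0, 0], "roll": 0, "jaw": 100}, {"delta_pos": [0, 0, 0], "roll": 0, "jaw": 100}]}}

```text
time_s: 2.18
ee_pos: [345.1, 204.2, 273.5]
ee_rot: [179.9, 0.0, -7.5]
force: [-0.0, 0.1, 0.2]
gripper_width: 91.2
gripper_force: 0.0
```

Run:
```python
from h import *
d=grab('wrist'); cv2.imwrite('pics/w1.png',d['img']); np.save('w1.npy',cloud(d)); print(np.round(d['T_tool_cam'],2),d['s']['ee_pos'],d['s']['ee_rot'],d['s']['qpos'],d['fov_y'])
```

```text
[[   0.     -0.96   -0.28   79.13]
 [   1.      0.      0.     -1.31]
 [  -0.     -0.28    0.96 -170.59]
 [   0.      0.      0.      1.  ]] [345.08722578 204.16001412 273.51689588] [ 1.79916057e+02  4.33047727e-02 -7.51468657e+00] [ 2.90007208e+01  1.96263883e-01  1.03456883e+02 -4.28939772e-02
  7.64316101e+01  1.26525470e+02] 61.10314323669118
```

View pics/w1.png

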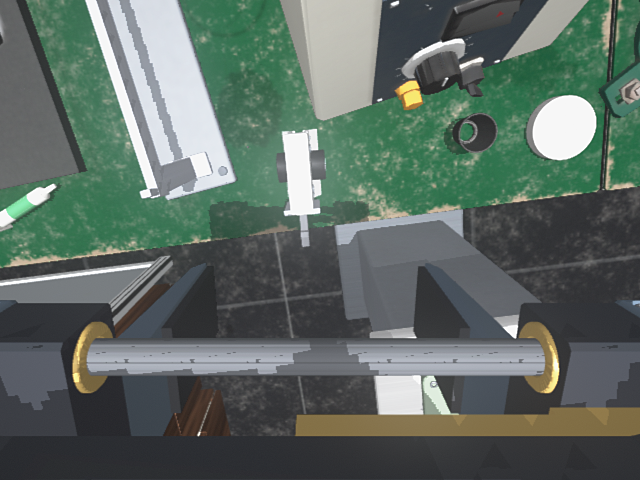

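The wrist view shows the handle block at about (300,130)-(302,212), with the tongue down to (305,245). The rail's uphill end is at (150,190).

Run:
```python
from h import *
W=np.load('w1.npy'); I=cv2.imread('pics/w1.png').astype(int)
sub=W[110:260,260:345]; 
z=sub[...,2]; print('floor z near', np.nanmedian(W[60:110,230:270,2]))
m=(z>86)&(z<106)
P=sub[m]; print(m.sum(),np.median(P[:,2]))
R=cv2.minAreaRect(P[:,:2].astype(np.float32)); print(R)
# per-row pixel extents
for v in range(112,258,8):
    r=np.where(m[v-110])[0]
    if len(r): print(v,260+r.min(),260+r.max(),len(r),np.round(sub[v-110,int(np.median(r))],1))
```

```text
floor z near -0.19978200981773853
2213 94.44354639133033
((379.1282653808594, 211.5815887451172), (44.52070617675781, 116.46064758300781), 68.84156799316406)
112 315 344 29 [425.7 182.5 100.2]
120 323 324 2 [420.1 188.7  88.4]
136 284 307 24 [410.5 213.6  94.4]
144 285 308 24 [404.  213.6  95.1]
152 285 308 24 [397.4 214.6  94.7]
160 286 309 24 [390.6 214.8  94. ]
168 287 309 23 [383.9 214.9  94.5]
176 288 310 23 [377.  215.   94.4]
184 288 311 24 [370.2 216.   94.3]
192 289 311 23 [363.1 216.1  94.4]
200 290 312 22 [356.2 216.2  95.3]
208 289 319 30 [348.7 214.6  94.8]
232 304 304 1 [324.8 218.1  86.6]
```

Run:
```python
from h import *
W=np.load('w1.npy')
S=W[130:206,275:330].reshape(-1,3); P=S[(S[:,2]>89)&(S[:,2]<101)]
b=np.polyfit(P[:,0],P[:,1],1); print('hanger slope deg',np.degrees(np.arctan(b[0])),'y at 380',np.polyval(b,380), len(P))
r=P[:,1]-np.polyval(b,P[:,0]); print('half widths',np.percentile(r,[1,99]))
S=W[110:230,275:330].reshape(-1,3); Q=S[(S[:,2]>89)&(S[:,2]<101)&(abs(S[:,1]-np.polyval(b,S[:,0]))<8)]; print('x range',np.percentile(Q[:,0],[0.5,99.5]))
S=W[0:200,80:240].reshape(-1,3); S=S[np.isfinite(S).all(1)]
T=S[(S[:,2]>90)&(S[:,2]<150)]; 
T=T[T[:,0]>395]; b=np.polyfit(T[:,0],T[:,1],1);print('rail',len(T),b,np.degrees(np.arctan(b[0])),np.polyfit(T[:,0],T[:,2],1),T.min(0),T.max(0))
```

```text
hanger slope deg -2.5888143442649367 y at 380 214.92480645543705 1686
half widths [-9.73099258  9.90328645]
x range [343.47810316 412.56605163]
rail 3735 [1.33338027e-01 2.75999392e+02] 7.594907625457813 [-1.07699426e-01  1.59653862e+02] [395.01780094 326.30780599  90.00621301] [530.49347046 352.85846922 124.76744373]
```

{"op": "arm_command", "data": {"rows": [{"delta_pos": [23.3, -14.3, 50], "roll": -0.98, "jaw": 100}, {"delta_pos": [23.3, -14.3, 50], "roll": -0.98, "jaw": 100}, {"delta_pos": [23.3, -14.3, 85], "roll": -0.98, "jaw": 100}, {"delta_pos": [23.3, -14.3, 120], "roll": -0.98, "jaw": 100}, {"delta_pos": [23.3, -14.3, 150], "roll": -0.98, "jaw": 100}, {"delta_pos": [23.3, -14.3, 170], "roll": -0.98, "jaw": 100}, {"delta_pos": [23.3, -14.3, 190], "roll": -0.98, "jaw": 100}, {"delta_pos": [23.3, -14.3, 207.5], "roll": -0.98, "jaw": 100}, {"delta_pos": [23.3, -14.3, 207.5], "roll": -0.98, "jaw": 100}, {"delta_pos": [23.3, -14.3, 207.5], "roll": -0.98, "jaw": 100}]}}

```text
time_s: 3.07
ee_pos: [370.3, 214.6, 66.3]
ee_rot: [179.9, 0.1, -2.8]
force: [-0.6, 0.4, 0.4]
gripper_width: 91.2
gripper_force: 0.0
```

{"op": "arm_command", "data": {"rows": [{"delta_pos": [0, 0, 0], "roll": 0, "jaw": 15}, {"delta_pos": [0, 0, 0], "roll": 0, "jaw": 15}, {"delta_pos": [0, 0, 0], "roll": 0, "jaw": 15}, {"delta_pos": [0, 0, 0], "roll": 0, "jaw": 15}, {"delta_pos": [0, 0, 0], "roll": 0, "jaw": 15}, {"delta_pos": [0, 0, 0], "roll": 0, "jaw": 15}, {"delta_pos": [0, 0, 0], "roll": 0, "jaw": 15}, {"delta_pos": [0, 0, 0], "roll": 0, "jaw": 15}, {"delta_pos": [0, 0, 0], "roll": 0, "jaw": 15}, {"delta_pos": [0, 0, 0], "roll": 0, "jaw": 15}], "squeeze": 25}}

```text
time_s: 3.9
ee_pos: [370.4, 216.0, 66.4]
ee_rot: [180.0, 0.0, -2.6]
force: [-0.0, -0.6, -0.7]
gripper_width: 27.3
gripper_force: 0.0
```

{"op": "arm_command", "data": {"rows": [{"delta_pos": [0, 0, 0], "roll": 0, "jaw": 5}, {"delta_pos": [0, 0, 0], "roll": 0, "jaw": 5}, {"delta_pos": [0, 0, 0], "roll": 0, "jaw": 5}, {"delta_pos": [0, 0, 0], "roll": 0, "jaw": 5}, {"delta_pos": [0, 0, 0], "roll": 0, "jaw": 5}]}}

```text
time_s: 4.32
ee_pos: [370.4, 215.9, 66.3]
ee_rot: [180.0, 0.0, -2.6]
force: [-0.1, -0.0, -0.8]
gripper_width: 19.9
gripper_force: 25.0
```

{"op": "arm_command", "data": {"rows": [{"delta_pos": [0, 0, -15], "roll": 0, "jaw": 5}, {"delta_pos": [0, 0, -45], "roll": 0, "jaw": 5}, {"delta_pos": [0, 0, -80], "roll": 0, "jaw": 5}, {"delta_pos": [0, 0, -120], "roll": 0, "jaw": 5}, {"delta_pos": [-10, -10, -160], "roll": 0, "jaw": 5}, {"delta_pos": [-32, -33, -195], "roll": -1, "jaw": 5}, {"delta_pos": [-32, -33, -195], "roll": -2, "jaw": 5}, {"delta_pos": [-32, -33, -195], "roll": -3.4, "jaw": 5}, {"delta_pos": [-32, -33, -195], "roll": -4.8, "jaw": 5}, {"delta_pos": [-32, -33, -195], "roll": -6.2, "jaw": 5}, {"delta_pos": [-32, -33, -195], "roll": -7.6, "jaw": 5}, {"delta_pos": [-32, -33, -195], "roll": -9, "jaw": 5}, {"delta_pos": [-32, -33, -195], "roll": -10.4, "jaw": 5}, {"delta_pos": [-32, -33, -195], "roll": -11.8, "jaw": 5}, {"delta_pos": [-32, -33, -195], "roll": -13.2, "jaw": 5}, {"delta_pos": [-32, -33, -195], "roll": -14.6, "jaw": 5}, {"delta_pos": [-32, -33, -195], "roll": -16, "jaw": 5}, {"delta_pos": [-32, -33, -195], "roll": -17.4, "jaw": 5}, {"delta_pos": [-32, -33, -195], "roll": -18, "jaw": 5}, {"delta_pos": [-32, -33, -195], "roll": -18, "jaw": 5}]}}

```text
time_s: 5.98
ee_pos: [339.5, 250.1, 260.7]
ee_rot: [-179.9, 0.1, 87.4]
force: [0.4, -0.4, -3.5]
gripper_width: 19.7
gripper_force: 25.0
```

{"op": "arm_command", "data": {"rows": [{"delta_pos": [0, 0, 0], "roll": -1, "jaw": 5}, {"delta_pos": [0, 0, 0], "roll": -2, "jaw": 5}, {"delta_pos": [0, 0, 0], "roll": -3.4, "jaw": 5}, {"delta_pos": [0, 0, 0], "roll": -4.8, "jaw": 5}, {"delta_pos": [0, 0, 0], "roll": -6.2, "jaw": 5}, {"delta_pos": [0, 0, 0], "roll": -7.6, "jaw": 5}, {"delta_pos": [0, 0, 0], "roll": -9, "jaw": 5}, {"delta_pos": [0, 0, 0], "roll": -10.4, "jaw": 5}, {"delta_pos": [0, 0, 0], "roll": -11.8, "jaw": 5}, {"delta_pos": [0, 0, 0], "roll": -13.2, "jaw": 5}, {"delta_pos": [0, 0, 0], "roll": -14.6, "jaw": 5}, {"delta_pos": [0, 0, 0], "roll": -16, "jaw": 5}, {"delta_pos": [0, 0, 0], "roll": -17.4, "jaw": 5}, {"delta_pos": [0, 0, 0], "roll": -18.8, "jaw": 5}, {"delta_pos": [0, 0, 0], "roll": -20, "jaw": 5}, {"delta_pos": [0, 0, 0], "roll": -20.04, "jaw": 5}, {"delta_pos": [0, 0, 0], "roll": -20.04, "jaw": 5}, {"delta_pos": [0, 0, 0], "roll": -20.04, "jaw": 5}, {"delta_pos": [0, 0, 0], "roll": -20.04, "jaw": 5}, {"delta_pos": [0, 0, 0], "roll": -20.04, "jaw": 5}]}}

```text
time_s: 7.65
ee_pos: [340.0, 250.4, 261.4]
ee_rot: [-180.0, -0.0, -172.5]
force: [0.6, 0.8, -2.4]
gripper_width: 19.5
gripper_force: 25.0
```

Run:
```python
from h import *
d=grab('wrist'); s=d['s']; print(s['ee_pos'],s['ee_rot'],s['qpos'],s['gripper_force'],s['force']); cv2.imwrite('pics/w2.png',d['img']); np.save('w2.npy',cloud(d))
d=grab('top'); np.save('top2.npy',cloud(d));cv2.imwrite('pics/top2.png',d['img'])
```

```text
[339.97487609 250.37682216 261.35124861] [-1.79990306e+02 -5.19798194e-03 -1.72501943e+02] [ 3.48142459e+01  2.57603891e+00  1.02745226e+02 -6.45728084e-03
  7.46878019e+01 -6.26821055e+01] 24.999003913253546 [ 0.58627258  0.83993857 -2.38838698]
```

View pics/w2.png

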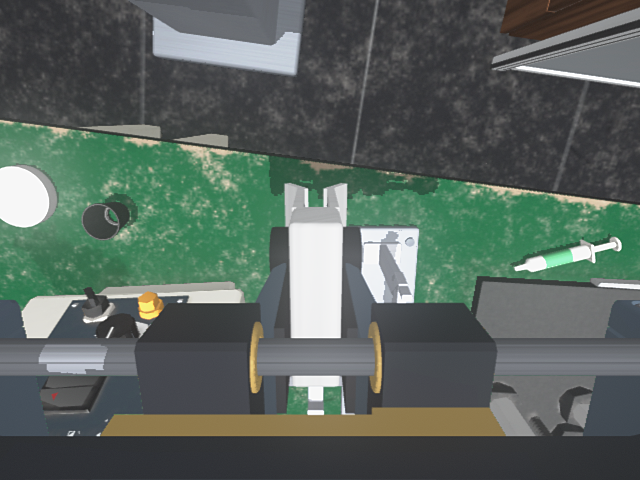

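The hanger is square in the jaws (block at (315,210)-(315,385)). The rail's near end shows at (365-415,228), with the lip at (395,265).

Run:
```python
from h import *
a=np.radians(7.6); ex=np.array([np.cos(a),np.sin(a)]); ey=np.array([-np.sin(a),np.cos(a)])
for n in ['w1','w2','top2','top0','side0']:
    W=np.load(n+'.npy').reshape(-1,3); W=W[np.isfinite(W).all(1)]
    u=W[:,:2]@ex; v=W[:,:2]@ey; z=W[:,2]
    print(n)
    # plate: z ~12
    m=(abs(z-12)<5)&(u>330)&(u<800)&(v>180)&(v<340)
    if n.startswith('w'): m&=(abs(z-12)<2.5)
    h,e=np.histogram(v[m],bins=np.arange(200,340,4)); print(' v hist',dict((int(k),int(c)) for k,c in zip(e,h) if c>10))
    mm=m&(v>240)&(v<300); print(' u range',np.percentile(u[mm],[0,0.5,1,2,98,99,100]) if mm.any() else None)
    m=(z>97)&(z<130)&(u>440)&(u<640)&(v>230)&(v<310)
    if m.sum()>20:
        b=np.polyfit(u[m],v[m],1); print(' edge',m.sum(),'v@500',np.polyval(b,500),'v@600',np.polyval(b,600),np.percentile(v[m]-np.polyval(b,u[m]),[2,50,98]),'z@500,600',np.polyval(np.polyfit(u[m],z[m],1),[500,600]))
```

```text
w1
 v hist {232: 72, 236: 775, 240: 751, 244: 725, 248: 745, 252: 764, 256: 687, 260: 672, 264: 697, 268: 686, 272: 690, 276: 700, 280: 691, 284: 701, 288: 706, 292: 701, 296: 707, 300: 431, 304: 120, 308: 19}
 u range [403.67879473 405.09795339 406.15962177 408.20787097 589.92362628
 592.55464724 598.80727528]
 edge 3275 v@500 273.714836656349 v@600 274.0959300729083 [-2.67090706 -1.33104647  5.39053687] z@500,600 [111.42390097 102.35954436]
w2
 v hist {236: 58, 252: 55, 256: 111, 260: 127, 264: 151, 268: 168, 272: 186, 276: 167, 280: 131, 284: 107, 288: 75, 292: 60, 296: 133, 300: 163, 304: 180, 308: 216, 312: 213}
 u range [403.11445215 403.82110307 403.98071003 404.16399972 489.09619031
 490.7159365  640.54844725]
top2
 v hist {228: 57, 232: 235, 236: 206, 240: 202, 244: 216, 248: 208, 252: 178, 256: 167, 260: 180, 264: 165, 268: 170, 272: 149, 276: 153, 280: 141, 284: 119, 288: 47, 300: 31, 304: 111, 308: 109}
 u range [451.30307588 459.04387099 463.72883186 470.89138259 766.28862717
 770.31906151 786.30374714]
 edge 435 v@500 270.27080682839477 v@600 271.00305950475 [-3.5995219
[... 282 characters left out ...]
}
 u range [361.26616129 404.90237792 405.84887974 408.37158873 764.28152684
 768.07261051 777.18324556]
 edge 495 v@500 270.42216547396845 v@600 270.8301465364013 [-3.71498484 -0.73752766  5.54329343] z@500,600 [112.99367216 103.75312928]
side0
 v hist {232: 21, 236: 138, 240: 170, 244: 173, 248: 169, 252: 167, 256: 176, 260: 172, 264: 175, 268: 185, 272: 190, 276: 178, 280: 211, 284: 195, 288: 186, 292: 235, 296: 233, 300: 232, 304: 236, 308: 239, 312: 282}
 u range [404.05614618 405.24369419 406.36676713 408.06856902 578.67563568
 580.15523518 585.2147489 ]
 edge 870 v@500 277.0589156747552 v@600 276.1901089130861 [-5.85328889  0.947522    3.05437172] z@500,600 [109.60243696 101.74657792]
```

Run:
```python
from h import *
a=np.radians(7.6); ex=np.array([np.cos(a),np.sin(a)]); ey=np.array([-np.sin(a),np.cos(a)])
W=np.load('w1.npy').reshape(-1,3); W=W[np.isfinite(W).all(1)]
u=W[:,:2]@ex; v=W[:,:2]@ey; z=W[:,2]; zt=105-np.tan(np.radians(7))*(u-588.4)
for lo in range(425,560,20):
    m=(u>lo)&(u<lo+20)&(v>255)&(v<295)&(z>95)&(z<140)
    if m.sum()<20: continue
    t=m&(z-zt>-1.5)
    print(lo,m.sum(),t.sum(),'dz pct',np.percentile((z-zt)[m],[50,90,99]).round(1),'top v',np.percentile(v[t],[2,50,98]).round(1) if t.any() else None,'all v',np.percentile(v[m],[2,98]).round(1))
```

```text
425 607 274 dz pct [-2.4  1.1 14.8] top v [271.6 274.9 279.2] all v [271.2 279.1]
445 518 252 dz pct [-1.7  0.3  1.3] top v [271.6 275.2 279.3] all v [271.2 279. ]
465 535 266 dz pct [-1.5  0.3  1.4] top v [271.3 275.2 279.4] all v [271.2 279.2]
485 547 271 dz pct [-1.5  0.4  1.2] top v [271.4 275.3 279.4] all v [271.2 279.1]
505 534 277 dz pct [-1.3  0.5  1.3] top v [271.2 275.2 279.1] all v [271.1 278.9]
525 528 283 dz pct [-1.3  0.4  1.3] top v [271.4 275.1 279.2] all v [271.1 279. ]
545 507 299 dz pct [-1.1  0.4  1.2] top v [271.4 274.9 279. ] all v [271.1 279. ]
```

{"op": "arm_command", "data": {"rows": [{"delta_pos": [-30, 16, 0], "roll": 0, "jaw": 5}, {"delta_pos": [-65, 35, 0], "roll": 0, "jaw": 5}, {"delta_pos": [-100, 54, 0], "roll": 0, "jaw": 5}, {"delta_pos": [-125, 67, 0], "roll": 0, "jaw": 5}, {"delta_pos": [-134.4, 72.2, 5], "roll": 0, "jaw": 5}, {"delta_pos": [-134.4, 72.2, 30], "roll": 0, "jaw": 5}, {"delta_pos": [-134.4, 72.2, 55], "roll": 0, "jaw": 5}, {"delta_pos": [-134.4, 72.2, 66], "roll": 0, "jaw": 5}, {"delta_pos": [-134.4, 72.2, 66], "roll": 0, "jaw": 5}, {"delta_pos": [-134.4, 72.2, 66], "roll": 0, "jaw": 5}, {"delta_pos": [-134.4, 72.2, 66], "roll": 0, "jaw": 5}]}}

```text
time_s: 8.67
ee_pos: [464.2, 340.0, 196.6]
ee_rot: [179.9, 0.1, -172.4]
force: [-0.2, -0.3, -3.0]
gripper_width: 19.7
gripper_force: 25.0
```

Run:
```python
from h import *
d=grab('wrist'); s=d['s']; print(s['ee_pos'],s['ee_rot'],s['gripper_force'],s['force']); W=cloud(d)
cv2.imwrite('pics/w3.png',d['img'])
e=grab('side'); cv2.imwrite('pics/side3.png',cv2.resize(e['img'][200:480,200:520],(640,560)))
a=np.radians(7.6); p=s['ee_pos'][:2]; print('tcp u v',p@[np.cos(a),np.sin(a)],p@[-np.sin(a),np.cos(a)])
W=W.reshape(-1,3); W=W[np.isfinite(W).all(1)]
u=W[:,:2]@[np.cos(a),np.sin(a)]; v=W[:,:2]@[-np.sin(a),np.cos(a)]; z=W[:,2]
tz=s['ee_pos'][2]
m=(abs(z-(tz+29))<4)&(abs(v-275)<25)&(u>400)&(u<600); print('block top',m.sum(),np.percentile(u[m],[1,99]),np.percentile(v[m],[1,50,99]),np.median(z[m])-tz, np.polyfit(u[m],v[m],1)[0], np.polyfit(u[m],z[m],1)[0])
m=(abs(z-105+.1228*(u-588.4))<1.5)&(abs(v-275)<15)&(u>425)&(u<465); print('rail',m.sum(),np.percentile(v[m],[2,50,98]) if m.any() else 0)
```

```text
[464.22321529 340.03052847 196.59498628] [ 1.79948015e+02  1.08443474e-01 -1.72443768e+02] 24.99679838307202 [-0.19411483 -0.31127713 -2.97981607]
tcp u v 505.11647541696306 275.64705725520776
block top 7232 [461.27130539 529.41833743] [259.96544338 277.37750174 294.80523382] 28.152367721845195 -0.00026413160890385325 0.0031480793145487493
rail 804 [272.24364909 275.87392482 280.00864628]
```

View pics/side3.png

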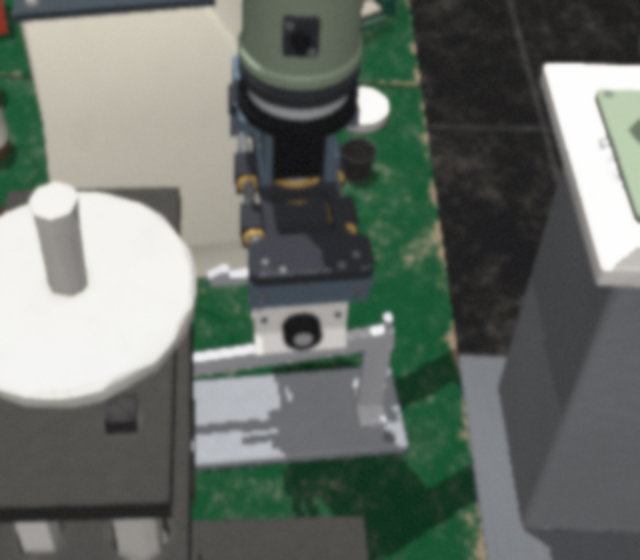

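The side view shows the hanger above the rail with its tongue pointing downhill (225,273). It is in line with the rail to within 0.5 mm.

{"op": "arm_command", "data": {"rows": [{"delta_pos": [0, 0, 15], "roll": 0, "jaw": 5}, {"delta_pos": [0, 0, 30], "roll": 0, "jaw": 5}, {"delta_pos": [0, 0, 42], "roll": 0, "jaw": 5}, {"delta_pos": [0, 0, 48], "roll": 0, "jaw": 5}, {"delta_pos": [0, 0, 52], "roll": 0, "jaw": 5}, {"delta_pos": [0, 0, 52], "roll": 0, "jaw": 5}, {"delta_pos": [0, 0, 52], "roll": 0, "jaw": 5}]}}

```text
time_s: 9.35
ee_pos: [463.8, 339.3, 143.8]
ee_rot: [-180.0, 0.0, -172.4]
force: [-0.9, -2.7, -5.1]
gripper_width: 19.7
gripper_force: 25.0
```

{"op": "arm_command", "data": {"rows": [{"delta_pos": [0, 0, 1], "roll": 0, "jaw": 5}, {"delta_pos": [0, 0, 2], "roll": 0, "jaw": 5}, {"delta_pos": [0, 0, 3], "roll": 0, "jaw": 5}, {"delta_pos": [0, 0, 3], "roll": 0, "jaw": 5}]}}

```text
time_s: 9.68
ee_pos: [464.2, 339.5, 140.8]
ee_rot: [-180.0, 0.1, -172.4]
force: [0.7, -4.0, -1.7]
gripper_width: 19.6
gripper_force: 25.0
```

{"op": "arm_command", "data": {"rows": [{"delta_pos": [0, -0.6, 0.5], "roll": 0, "jaw": 5}, {"delta_pos": [0, -0.6, 1], "roll": 0, "jaw": 5}, {"delta_pos": [0, -0.6, 1], "roll": 0, "jaw": 5}]}}

```text
time_s: 9.93
ee_pos: [464.1, 339.4, 139.6]
ee_rot: [180.0, 0.1, -172.4]
force: [0.7, -1.9, -1.2]
gripper_width: 20.0
gripper_force: 25.0
```

{"op": "arm_command", "data": {"rows": [{"delta_pos": [0, -0.4, 0.5], "roll": 0, "jaw": 5}, {"delta_pos": [0, -0.4, 0.8], "roll": 0, "jaw": 5}, {"delta_pos": [0, -0.4, 0.8], "roll": 0, "jaw": 5}]}}

```text
time_s: 10.18
ee_pos: [464.1, 339.3, 139.0]
ee_rot: [179.9, 0.1, -172.4]
force: [-0.0, -1.9, 1.0]
gripper_width: 19.5
gripper_force: 25.0
```

Supported by the rail now, so I'll release.

{"op": "arm_command", "data": {"rows": [{"delta_pos": [0, 0, 0], "roll": 0, "jaw": 70}, {"delta_pos": [0, 0, 0], "roll": 0, "jaw": 70}, {"delta_pos": [0, 0, 0], "roll": 0, "jaw": 70}, {"delta_pos": [0, 0, 0], "roll": 0, "jaw": 70}, {"delta_pos": [0, 0, 0], "roll": 0, "jaw": 70}, {"delta_pos": [0, 0, 0], "roll": 0, "jaw": 70}, {"delta_pos": [0, 0, 0], "roll": 0, "jaw": 70}, {"delta_pos": [0, 0, 0], "roll": 0, "jaw": 70}, {"delta_pos": [0, 0, 0], "roll": 0, "jaw": 70}, {"delta_pos": [0, 0, 0], "roll": 0, "jaw": 70}, {"delta_pos": [0, 0, 0], "roll": 0, "jaw": 70}, {"delta_pos": [0, 0, 0], "roll": 0, "jaw": 70}, {"delta_pos": [0, 0, 0], "roll": 0, "jaw": 70}, {"delta_pos": [0, 0, 0], "roll": 0, "jaw": 70}, {"delta_pos": [0, 0, 0], "roll": 0, "jaw": 70}, {"delta_pos": [0, 0, 0], "roll": 0, "jaw": 70}]}}

```text
time_s: 11.52
ee_pos: [463.9, 338.7, 138.6]
ee_rot: [-180.0, 0.0, -172.4]
force: [0.8, 0.6, 0.1]
gripper_width: 63.8
gripper_force: 0.0
```

Run:
```python
from h import *
e=grab('side'); I=e['img'][200:480,150:470]; 
t=grab('top'); J=t['img'][120:320,120:320]
cv2.imwrite('pics/s4.png',np.hstack([cv2.resize(I,(457,400)),cv2.resize(J,(340,400))])[:, :800])
d=grab('wrist'); W=cloud(d).reshape(-1,3); W=W[np.isfinite(W).all(1)]
a=np.radians(7.6);u=W[:,:2]@[np.cos(a),np.sin(a)]; v=W[:,:2]@[-np.sin(a),np.cos(a)]; z=W[:,2]
m=(abs(v-275)<8)&(z>140)&(z<175)&(u>430)&(u<720); print(m.sum(), np.percentile(u[m],[1,50,99]) if m.any() else 0); np.save('w4.npy',W)
W=cloud(t).reshape(-1,3); W=W[np.isfinite(W).all(1)]
u=W[:,:2]@[np.cos(a),np.sin(a)]; v=W[:,:2]@[-np.sin(a),np.cos(a)]; z=W[:,2]
m=(abs(v-271)<8)&(z>140)&(z<168)&(u>430)&(u<720); print(m.sum(), np.histogram(u[m],bins=np.arange(430,720,10)))
```

```text
1354 [539.08184788 540.98373312 549.05261033]
169 (array([ 0,  0,  0,  0,  0,  0,  0,  0,  0,  0,  0,  0,  0,  5,  8, 22, 33,
       26,  1, 12,  1,  0,  0,  0,  0, 27, 14, 13]), array([430, 440, 450, 460, 470, 480, 490, 500, 510, 520, 530, 540, 550,
       560, 570, 580, 590, 600, 610, 620, 630, 640, 650, 660, 670, 680,
       690, 700, 710]))
```

View pics/s4.png

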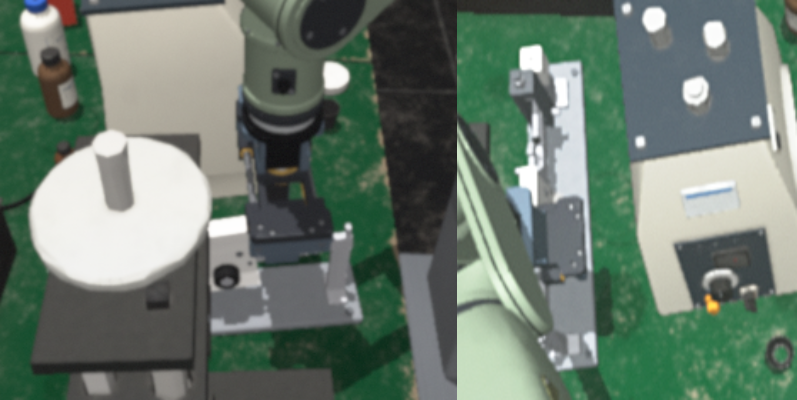

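The hanger has rolled partway: its rear face is at u≈540, and I expect it to rest at about 577. I'll check whether it's still moving.

{"op": "arm_command", "data": {"rows": [{"delta_pos": [0, 0, 0], "roll": 0, "jaw": 100}, {"delta_pos": [0, 0, 0], "roll": 0, "jaw": 100}, {"delta_pos": [0, 0, 0], "roll": 0, "jaw": 100}, {"delta_pos": [0, 0, 0], "roll": 0, "jaw": 100}, {"delta_pos": [0, 0, 0], "roll": 0, "jaw": 100}, {"delta_pos": [0, 0, 0], "roll": 0, "jaw": 100}]}}

```text
time_s: 12.17
ee_pos: [463.9, 338.7, 138.6]
ee_rot: [-180.0, 0.0, -172.4]
force: [0.6, 0.3, 0.0]
gripper_width: 91.0
gripper_force: 0.0
```

```bash
cat >> h.py <<'E'
def rear():
    d=grab('wrist'); W=cloud(d).reshape(-1,3); W=W[np.isfinite(W).all(1)]
    a=np.radians(7.6);u=W[:,:2]@[np.cos(a),np.sin(a)]; v=W[:,:2]@[-np.sin(a),np.cos(a)]; z=W[:,2]
    m=(abs(v-275)<8)&(z>135)&(z<165)&(u>430)&(u<720)
    print(d['s']['time_s'],m.sum(), np.percentile(u[m],[1,50,99]) if m.any() else 0, np.polyfit(z[m],u[m],1) if m.any() else 0, np.percentile(z[m],[1,99]) if m.any() else 0)
    return d
E
python3 -c "
from h import *
rear();d=rear();cv2.imwrite('pics/w5.png',d['img'])"
```

```text
12.1667 40 [567.93316603 568.68593309 569.27296674] [-3.50757072e-01  6.16223349e+02] [135.03725367 136.50157003]
12.2167 0 0 0 0
```

{"op": "arm_command", "data": {"rows": [{"delta_pos": [10, 0, -30], "roll": 0, "jaw": 60}, {"delta_pos": [20, 0, -60], "roll": 0, "jaw": 30}, {"delta_pos": [30, 0, -85], "roll": 0, "jaw": 0}, {"delta_pos": [30, 0, -85], "roll": 0, "jaw": 0}, {"delta_pos": [30, 0, -85], "roll": 0, "jaw": 0}, {"delta_pos": [30, 0, -85], "roll": 0, "jaw": 0}, {"delta_pos": [30, 0, -85], "roll": 0, "jaw": 0}, {"delta_pos": [30, 0, -85], "roll": 0, "jaw": 0}, {"delta_pos": [30, 0, -85], "roll": 0, "jaw": 0}, {"delta_pos": [30, 0, -85], "roll": 0, "jaw": 0}, {"delta_pos": [30, 0, -85], "roll": 0, "jaw": 0}, {"delta_pos": [30, 0, -85], "roll": 0, "jaw": 0}, {"delta_pos": [30, 0, -85], "roll": 0, "jaw": 0}]}}

```text
time_s: 13.35
ee_pos: [434.1, 334.7, 223.5]
ee_rot: [-180.0, -0.0, -172.4]
force: [-0.3, 0.2, 0.1]
gripper_width: 7.2
gripper_force: 0.0
```

Run:
```python
from h import *
a=np.radians(7.6); R=np.array([[np.cos(a),np.sin(a)],[-np.sin(a),np.cos(a)]])
W=np.load('top0.npy').reshape(-1,3); W=W[np.isfinite(W).all(1)]
x,y,z=W.T
m=(z>200)&(x>480)&(x<660)&(y>400)&(y<520)
for lo in range(480,660,20):
    k=m&(x>=lo)&(x<lo+20)
    if k.any(): print(lo,'ymin',W[k][:,1].min().round(), 'z there',W[k][W[k][:,1].argmin(),2].round())
k=(z>200)&(x>500)&(x<640)&(y>100)&(y<260)
for lo in range(500,640,20):
    q=k&(x>=lo)&(x<lo+20); print(lo,'press ymax',y[q].max().round(),z[q][y[q].argmax()].round())
W=np.load('side0.npy').reshape(-1,3); W=W[np.isfinite(W).all(1)]; x,y,z=W.T
m=(x>500)&(x<620)&(y>420)&(y<520)&(z>45); h=np.histogram2d(y[m],z[m],bins=[np.arange(420,530,10),np.arange(40,480,40)])[0].astype(int); print(h)
W=np.load('w1.npy').reshape(-1,3)
d=rear()
c=grab('top'); W=cloud(c).reshape(-1,3); W=W[np.isfinite(W).all(1)]
u=W[:,:2]@R[0]; v=W[:,:2]@R[1]; z=W[:,2]
m=(abs(v-271)<8)&(z>130)&(z<168)&(u>540)&(u<720); print(np.histogram(u[m],bins=np.arange(540,720,10))[0])
I=cv2.resize(c['img'][120:320,120:320],(500,500)); cv2.imwrite('pics/t6.png',I)
```

```text
500 ymin 490.0 z there 295.0
520 ymin 446.0 z there 297.0
540 ymin 448.0 z there 312.0
560 ymin 448.0 z there 312.0
580 ymin 450.0 z there 308.0
600 ymin 451.0 z there 295.0
500 press ymax 197.0 243.0
520 press ymax 200.0 241.0
540 press ymax 204.0 240.0
560 press ymax 193.0 338.0
580 press ymax 196.0 340.0
600 press ymax 200.0 336.0
620 press ymax 202.0 339.0
[[  0   0   0   0   0   0   0   0   0   0]
 [  0   0   0   0   0   0   0   0   0   0]
 [  0   0   0   0   0   0   0   0   0   1]
 [  0   0   0   0   0   0   9   0   1 277]
 [  0   0   0   0   0   0  18   0   0 200]
 [  8   0   0   0   0   0  47   0   0  50]
 [  1   0   0   0   0   0  72   0   0   3]
 [  0   0   0   0   0   0  71   0   0   4]
 [  0   0   0   0   0   0  74   0   0   6]
 [  0   0   0   0   0   0  87   0   0   3]]
13.35 764 [576.91928464 579.76425547 594.56026723] [  0.54074452 501.55855234] [135.62582005 156.2477563 ]
[ 0  0  0 31 40 37 36 37 32 32 31  9 14 14 42 11 13]
```

View pics/t6.png

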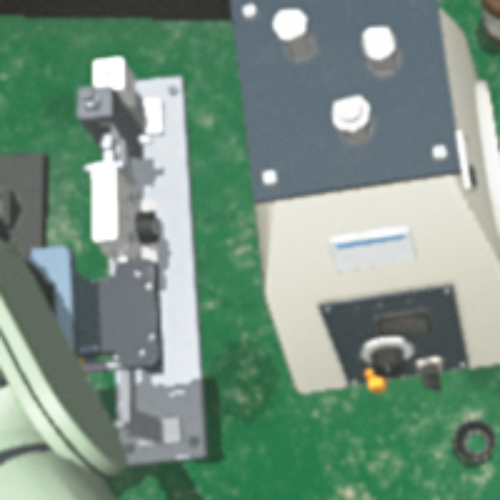

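In the top view the hanger rests on the buffer at (107,205): its rear face is at u≈577, as predicted for rest. I'll turn the gripper 90° so its narrow side lies across the gap, and then come down behind the hanger.

{"op": "arm_command", "data": {"rows": [{"delta_pos": [0, 0, 0], "roll": 1, "jaw": 0}, {"delta_pos": [0, 0, 0], "roll": 2.2, "jaw": 0}, {"delta_pos": [0, 0, 0], "roll": 3.6, "jaw": 0}, {"delta_pos": [0, 0, 0], "roll": 5, "jaw": 0}, {"delta_pos": [0, 0, 0], "roll": 6.4, "jaw": 0}, {"delta_pos": [0, 0, 0], "roll": 7.8, "jaw": 0}, {"delta_pos": [0, 0, 0], "roll": 9.2, "jaw": 0}, {"delta_pos": [0, 0, 0], "roll": 10.6, "jaw": 0}, {"delta_pos": [0, 0, 0], "roll": 12, "jaw": 0}, {"delta_pos": [0, 0, 0], "roll": 13.4, "jaw": 0}, {"delta_pos": [0, 0, 0], "roll": 14.8, "jaw": 0}, {"delta_pos": [0, 0, 0], "roll": 16.2, "jaw": 0}, {"delta_pos": [0, 0, 0], "roll": 17.4, "jaw": 0}, {"delta_pos": [0, 0, 0], "roll": 18, "jaw": 0}, {"delta_pos": [0, 0, 0], "roll": 18, "jaw": 0}, {"delta_pos": [0, 0, 0], "roll": 18, "jaw": 0}, {"delta_pos": [0, 0, 0], "roll": 18, "jaw": 0}]}}

```text
time_s: 14.87
ee_pos: [434.1, 334.7, 223.6]
ee_rot: [180.0, 0.0, 97.6]
force: [-0.0, 0.9, -0.2]
gripper_width: 0.9
gripper_force: 0.0
```

```bash
cat >> h.py <<'E'
def uv():
    s=env.state(); a=np.radians(7.6); R=np.array([[np.cos(a),np.sin(a)],[-np.sin(a),np.cos(a)]])
    print('t',round(s['time_s'],2),'uvz',(R@s['ee_pos'][:2]).round(2),round(s['ee_pos'][2],2),'yaw',round(s['ee_rot'][2],2),'F uv',(R@s['force'][:2]).round(2),round(s['force'][2],2),'w',s['gripper_width'])
E
python3 -c "
from h import *
uv()
d=grab('wrist'); W=cloud(d).reshape(-1,3); W=W[np.isfinite(W).all(1)]
a=np.radians(7.6);u=W[:,:2]@[np.cos(a),np.sin(a)]; v=W[:,:2]@[-np.sin(a),np.cos(a)]; z=W[:,2]
m=(z>135)&(z<168)&(u>540)&(u<640)&(abs(v-275)<20); print(m.sum(),np.percentile(u[m],[0,1,50,99]) if m.any() else 0,np.percentile(v[m],[1,99]) if m.any() else 0)"
```

```text
t 14.87 uvz [474.55 274.38] 223.62 yaw 97.64 F uv [0.12 0.93] -0.21 w 0.8876425728324696
3762 [576.70757844 577.52542465 604.0890502  639.1835715 ] [266.76494875 286.24798748]
```

{"op": "arm_command", "data": {"rows": [{"delta_pos": [1, 35, 0], "roll": 0, "jaw": 0}, {"delta_pos": [1, 65, 5], "roll": 0, "jaw": 0}, {"delta_pos": [1, 73, 25], "roll": 0, "jaw": 0}, {"delta_pos": [1, 73, 50], "roll": 0, "jaw": 0}, {"delta_pos": [1, 73, 75], "roll": 0, "jaw": 0}, {"delta_pos": [1, 73, 91], "roll": 0, "jaw": 0}, {"delta_pos": [1, 73, 91], "roll": 0, "jaw": 0}, {"delta_pos": [1, 73, 91], "roll": 0, "jaw": 0}, {"delta_pos": [1, 73, 91], "roll": 0, "jaw": 0}, {"delta_pos": [1, 73, 91], "roll": 0, "jaw": 0}, {"delta_pos": [1, 73, 91], "roll": 0, "jaw": 0}]}}

```text
time_s: 15.83
ee_pos: [507.1, 345.8, 134.2]
ee_rot: [179.8, -0.1, 97.6]
force: [-0.1, -1.3, 1.0]
gripper_width: 0.4
gripper_force: 0.0
```

```bash
python3 -c "
from h import *
uv()
d=grab('side'); cv2.imwrite('pics/s7.png',cv2.resize(d['img'][230:430,250:450],(600,600)))"
```

```text
t 15.83 uvz [548.35 275.74] 134.21 yaw 97.58 F uv [-0.23 -1.24] 0.98 w 0.3630163582168481
```

View pics/s7.png

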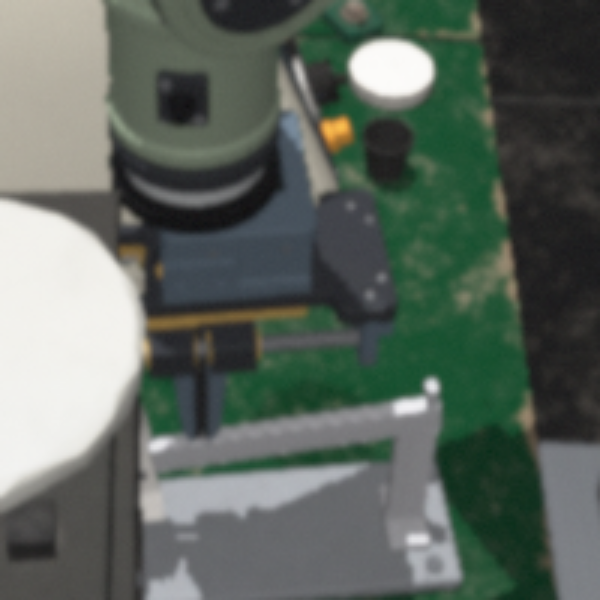

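{"op": "arm_command", "data": {"rows": [{"delta_pos": [0, 4, 0.5], "roll": 0, "jaw": 0}, {"delta_pos": [0, 8, 1], "roll": 0, "jaw": 0}, {"delta_pos": [0, 9, 1.1], "roll": 0, "jaw": 0}, {"delta_pos": [0, 10, 1.2], "roll": 0, "jaw": 0}, {"delta_pos": [0, 11, 1.3], "roll": 0, "jaw": 0}, {"delta_pos": [0, 12, 1.4], "roll": 0, "jaw": 0}, {"delta_pos": [0, 13, 1.6], "roll": 0, "jaw": 0}, {"delta_pos": [0, 14, 1.7], "roll": 0, "jaw": 0}, {"delta_pos": [0, 15, 1.8], "roll": 0, "jaw": 0}, {"delta_pos": [0, 16, 2], "roll": 0, "jaw": 0}, {"delta_pos": [0, 16, 2], "roll": 0, "jaw": 0}]}}

```text
time_s: 16.8
ee_pos: [522.4, 347.5, 130.6]
ee_rot: [180.0, 0.0, 97.6]
force: [-0.4, -0.9, 0.5]
gripper_width: 0.6
gripper_force: 0.0
```

```bash
python3 -c "
from h import *
uv()"
```

```text
t 16.8 uvz [563.75 275.34] 130.55 yaw 97.57 F uv [-0.53 -0.83] 0.46 w 0.5561218168577536
```

{"op": "arm_command", "data": {"rows": [{"delta_pos": [0, 1, 0.1], "roll": 0, "jaw": 0}, {"delta_pos": [0, 2, 0.2], "roll": 0, "jaw": 0}, {"delta_pos": [0, 3, 0.4], "roll": 0, "jaw": 0}, {"delta_pos": [0, 4, 0.5], "roll": 0, "jaw": 0}, {"delta_pos": [0, 5, 0.6], "roll": 0, "jaw": 0}, {"delta_pos": [0, 6, 0.7], "roll": 0, "jaw": 0}, {"delta_pos": [0, 7, 0.8], "roll": 0, "jaw": 0}, {"delta_pos": [0, 8, 1], "roll": 0, "jaw": 0}, {"delta_pos": [0, 9, 1.1], "roll": 0, "jaw": 0}, {"delta_pos": [0, 10, 1.2], "roll": 0, "jaw": 0}, {"delta_pos": [0, 10, 1.2], "roll": 0, "jaw": 0}]}}

```text
time_s: 17.72
ee_pos: [532.3, 348.8, 129.3]
ee_rot: [180.0, 0.0, 97.6]
force: [0.0, -0.1, 0.6]
gripper_width: 0.3
gripper_force: 0.2
```

```bash
python3 -c "
from h import *
uv()"
```

```text
t 17.72 uvz [573.75 275.31] 129.34 yaw 97.57 F uv [-0.01 -0.12] 0.57 w 0.25881807553629416
```

{"op": "arm_command", "data": {"rows": [{"delta_pos": [0, 1, 0.1], "roll": 0, "jaw": 0}, {"delta_pos": [0, 2, 0.2], "roll": 0, "jaw": 0}, {"delta_pos": [0, 3, 0.4], "roll": 0, "jaw": 0}, {"delta_pos": [0, 4, 0.5], "roll": 0, "jaw": 0}, {"delta_pos": [0, 5, 0.6], "roll": 0, "jaw": 0}, {"delta_pos": [0, 6, 0.7], "roll": 0, "jaw": 0}]}}

```text
time_s: 18.22
ee_pos: [537.4, 349.4, 128.7]
ee_rot: [-179.9, 0.0, 97.6]
force: [-4.4, -0.2, 1.6]
gripper_width: 0.8
gripper_force: 2.1
```

```bash
cat >> h.py <<'E'
def hp():
    d=grab('wrist'); W=cloud(d).reshape(-1,3); W=W[np.isfinite(W).all(1)]
    a=np.radians(7.6);u=W[:,:2]@[np.cos(a),np.sin(a)]; v=W[:,:2]@[-np.sin(a),np.cos(a)]; z=W[:,2]
    m=(z>141)&(z<165)&(u>565)&(u<660)&(abs(v-275)<20); print('hanger pts',m.sum(),np.percentile(u[m],[0,1,5,99]).round(1) if m.any() else 0)
    return d
E
python3 -c "
from h import *
uv();d=hp();cv2.imwrite('pics/w8.png',d['img'])"
```

```text
t 18.22 uvz [578.87 275.28] 128.67 yaw 97.56 F uv [-4.39  0.36] 1.59 w 0.8431620173482076
hanger pts 5799 [566.9 568.8 572.5 658.6]
```

View pics/w8.png

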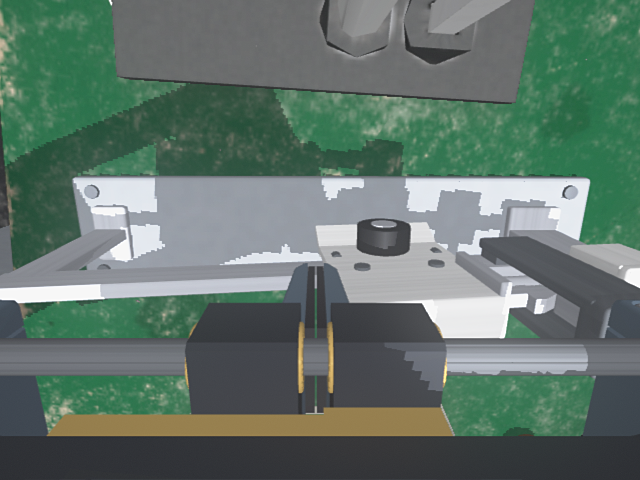

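The wrist view shows the closed fingers (315,280) against the hanger's rear face (335,280). The tongue head is at (540,298), entering the catch. Push force is 4.4 N, so I'll continue slowly.

{"op": "arm_command", "data": {"rows": [{"delta_pos": [0, 0.5, 0.1], "roll": 0, "jaw": 0}, {"delta_pos": [0, 1, 0.1], "roll": 0, "jaw": 0}, {"delta_pos": [0, 1.5, 0.2], "roll": 0, "jaw": 0}, {"delta_pos": [0, 2, 0.2], "roll": 0, "jaw": 0}]}}

```text
time_s: 18.6
ee_pos: [539.8, 349.7, 128.5]
ee_rot: [-180.0, 0.0, 97.6]
force: [-4.5, -1.0, 2.3]
gripper_width: 0.6
gripper_force: 2.2
```

{"op": "arm_command", "data": {"rows": [{"delta_pos": [0, 0.5, 0.1], "roll": 0, "jaw": 0}, {"delta_pos": [0, 1, 0.1], "roll": 0, "jaw": 0}, {"delta_pos": [0, 1.5, 0.2], "roll": 0, "jaw": 0}]}}

```text
time_s: 18.85
ee_pos: [541.4, 350.0, 128.3]
ee_rot: [-180.0, 0.0, 97.6]
force: [-4.1, -0.2, 0.9]
gripper_width: 0.2
gripper_force: 2.3
```

{"op": "arm_command", "data": {"rows": [{"delta_pos": [0, 0.5, 0.1], "roll": 0, "jaw": 0}, {"delta_pos": [0, 1, 0.1], "roll": 0, "jaw": 0}, {"delta_pos": [0, 1.5, 0.2], "roll": 0, "jaw": 0}]}}

```text
time_s: 19.1
ee_pos: [542.9, 350.2, 128.1]
ee_rot: [-180.0, 0.0, 97.6]
force: [-5.3, -0.4, 2.3]
gripper_width: 0.5
gripper_force: 2.5
```

{"op": "arm_command", "data": {"rows": [{"delta_pos": [0, 0.5, 0.1], "roll": 0, "jaw": 0}, {"delta_pos": [0, 1, 0.1], "roll": 0, "jaw": 0}, {"delta_pos": [0, 1.5, 0.2], "roll": 0, "jaw": 0}]}}

```text
time_s: 19.35
ee_pos: [544.4, 350.4, 127.9]
ee_rot: [-180.0, 0.0, 97.6]
force: [-4.7, -0.5, 1.7]
gripper_width: 0.0
gripper_force: 2.6
```

{"op": "arm_command", "data": {"rows": [{"delta_pos": [0, 0.5, 0.1], "roll": 0, "jaw": 0}, {"delta_pos": [0, 1, 0.1], "roll": 0, "jaw": 0}]}}

```text
time_s: 19.52
ee_pos: [545.4, 350.5, 127.7]
ee_rot: [-180.0, 0.0, 97.6]
force: [-4.9, -0.9, 2.3]
gripper_width: 0.4
gripper_force: 2.6
```

{"op": "arm_command", "data": {"rows": [{"delta_pos": [0, 0.5, 0.1], "roll": 0, "jaw": 0}, {"delta_pos": [0, 1, 0.1], "roll": 0, "jaw": 0}]}}

```text
time_s: 19.68
ee_pos: [546.9, 350.7, 127.8]
ee_rot: [179.9, 0.0, 97.6]
force: [-3.1, -0.3, 0.9]
gripper_width: 0.7
gripper_force: 1.8
```

The force dropped from 4.9 to 3.1 N, so the bolt has probably snapped in. I'll creep on to the hard stop.

{"op": "arm_command", "data": {"rows": [{"delta_pos": [0, 0.5, 0.1], "roll": 0, "jaw": 0}, {"delta_pos": [0, 1, 0.1], "roll": 0, "jaw": 0}]}}

```text
time_s: 19.85
ee_pos: [548.1, 350.9, 127.7]
ee_rot: [179.9, -0.0, 97.6]
force: [-3.4, -0.0, 1.5]
gripper_width: 0.3
gripper_force: 1.7
```

{"op": "arm_command", "data": {"rows": [{"delta_pos": [0, 0.5, 0.1], "roll": 0, "jaw": 0}, {"delta_pos": [0, 0.5, 0.1], "roll": 0, "jaw": 0}]}}

```text
time_s: 20.02
ee_pos: [548.5, 351.0, 127.6]
ee_rot: [179.9, -0.0, 97.6]
force: [-2.4, -0.5, 1.4]
gripper_width: 0.4
gripper_force: 1.3
```

{"op": "arm_command", "data": {"rows": [{"delta_pos": [0, 0.5, 0.1], "roll": 0, "jaw": 0}, {"delta_pos": [0, 0.5, 0.1], "roll": 0, "jaw": 0}]}}

```text
time_s: 20.18
ee_pos: [548.7, 351.0, 127.5]
ee_rot: [180.0, -0.0, 97.6]
force: [-2.3, -0.7, 2.1]
gripper_width: 0.2
gripper_force: 1.4
```

{"op": "arm_command", "data": {"rows": [{"delta_pos": [0, 0.5, 0.1], "roll": 0, "jaw": 0}, {"delta_pos": [0, 0.5, 0.1], "roll": 0, "jaw": 0}]}}

```text
time_s: 20.35
ee_pos: [549.1, 351.0, 127.4]
ee_rot: [180.0, 0.0, 97.6]
force: [-3.1, 0.7, 2.0]
gripper_width: 0.8
gripper_force: 1.5
```

{"op": "arm_command", "data": {"rows": [{"delta_pos": [0, 0.5, 0.1], "roll": 0, "jaw": 0}, {"delta_pos": [0, 0.5, 0.1], "roll": 0, "jaw": 0}]}}

```text
time_s: 20.52
ee_pos: [549.5, 351.1, 127.2]
ee_rot: [180.0, 0.0, 97.6]
force: [-2.9, -0.6, 2.0]
gripper_width: 0.7
gripper_force: 1.6
```

{"op": "arm_command", "data": {"rows": [{"delta_pos": [0, 0.5, 0.1], "roll": 0, "jaw": 0}, {"delta_pos": [0, 0.5, 0.1], "roll": 0, "jaw": 0}]}}

```text
time_s: 20.68
ee_pos: [550.0, 351.1, 127.1]
ee_rot: [180.0, 0.0, 97.6]
force: [-3.5, -0.7, 2.9]
gripper_width: 0.7
gripper_force: 1.7
```

{"op": "arm_command", "data": {"rows": [{"delta_pos": [0, 0.5, 0.1], "roll": 0, "jaw": 0}, {"delta_pos": [0, 0.5, 0.1], "roll": 0, "jaw": 0}]}}

```text
time_s: 20.85
ee_pos: [550.6, 351.2, 127.0]
ee_rot: [180.0, 0.0, 97.6]
force: [-2.5, -0.3, 1.8]
gripper_width: 0.4
gripper_force: 1.7
```

{"op": "arm_command", "data": {"rows": [{"delta_pos": [0, 0.5, 0.1], "roll": 0, "jaw": 0}, {"delta_pos": [0, 0.5, 0.1], "roll": 0, "jaw": 0}]}}

```text
time_s: 21.02
ee_pos: [551.1, 351.3, 126.9]
ee_rot: [180.0, 0.0, 97.6]
force: [-3.4, -1.0, 1.8]
gripper_width: 0.5
gripper_force: 1.7
```

{"op": "arm_command", "data": {"rows": [{"delta_pos": [0, 0.5, 0.1], "roll": 0, "jaw": 0}, {"delta_pos": [0, 0.5, 0.1], "roll": 0, "jaw": 0}]}}

```text
time_s: 21.18
ee_pos: [551.6, 351.3, 126.8]
ee_rot: [180.0, 0.0, 97.6]
force: [-2.8, 0.3, 2.1]
gripper_width: 0.4
gripper_force: 1.7
```

```bash
python3 -c "
from h import *
uv();d=hp();cv2.imwrite('pics/w9.png',d['img'])"
```

```text
t 21.18 uvz [593.18 275.3 ] 126.82 yaw 97.57 F uv [-2.74  0.64] 2.07 w 0.38633402541623413
hanger pts 4082 [580.7 582.5 585.1 659.5]
```

View pics/w9.png

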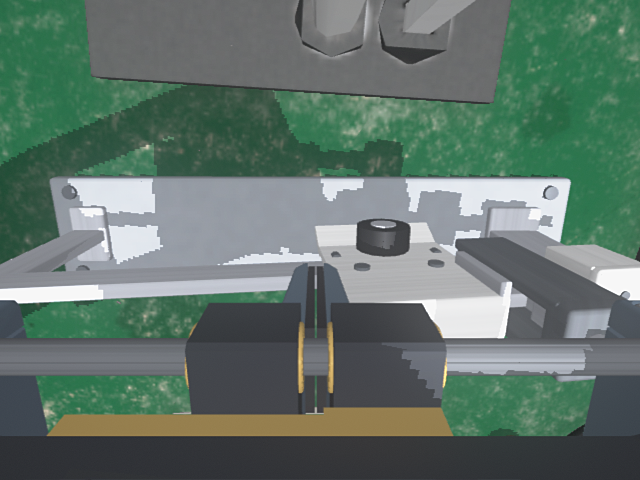

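The tongue head is now inside the catch and the flange (505,300) is nearing the block face. The hanger isn't solid yet, so I'll continue.

{"op": "arm_command", "data": {"rows": [{"delta_pos": [0, 0.5, 0.1], "roll": 0, "jaw": 0}, {"delta_pos": [0, 1, 0.1], "roll": 0, "jaw": 0}]}}

```text
time_s: 21.4
ee_pos: [552.5, 351.5, 126.7]
ee_rot: [180.0, 0.0, 97.6]
force: [-3.4, -1.1, 2.7]
gripper_width: 0.3
gripper_force: 1.5
```

{"op": "arm_command", "data": {"rows": [{"delta_pos": [0, 0.5, 0.1], "roll": 0, "jaw": 0}, {"delta_pos": [0, 1, 0.1], "roll": 0, "jaw": 0}]}}

```text
time_s: 21.57
ee_pos: [553.9, 351.7, 126.6]
ee_rot: [179.9, -0.0, 97.6]
force: [-1.9, 0.5, 0.8]
gripper_width: 0.5
gripper_force: 1.0
```

{"op": "arm_command", "data": {"rows": [{"delta_pos": [0, 0.5, 0.1], "roll": 0, "jaw": 0}, {"delta_pos": [0, 1, 0.1], "roll": 0, "jaw": 0}]}}

```text
time_s: 21.73
ee_pos: [554.8, 351.8, 126.4]
ee_rot: [180.0, -0.0, 97.6]
force: [-1.0, -0.9, -0.7]
gripper_width: 0.5
gripper_force: 0.9
```

{"op": "arm_command", "data": {"rows": [{"delta_pos": [0, 0.5, 0.1], "roll": 0, "jaw": 0}, {"delta_pos": [0, 0.5, 0.1], "roll": 0, "jaw": 0}]}}

```text
time_s: 21.9
ee_pos: [554.9, 351.8, 126.1]
ee_rot: [-180.0, 0.0, 97.6]
force: [-1.8, -0.6, 0.2]
gripper_width: 0.5
gripper_force: 1.0
```

{"op": "arm_command", "data": {"rows": [{"delta_pos": [0, 0.5, 0.1], "roll": 0, "jaw": 0}, {"delta_pos": [0, 0.5, 0.1], "roll": 0, "jaw": 0}]}}

```text
time_s: 22.07
ee_pos: [555.2, 351.8, 126.1]
ee_rot: [-180.0, 0.0, 97.6]
force: [-2.1, -0.2, -0.1]
gripper_width: 0.4
gripper_force: 1.3
```

{"op": "arm_command", "data": {"rows": [{"delta_pos": [0, 0.5, 0.1], "roll": 0, "jaw": 0}, {"delta_pos": [0, 0.5, 0.1], "roll": 0, "jaw": 0}]}}

```text
time_s: 22.23
ee_pos: [555.8, 351.9, 126.1]
ee_rot: [-180.0, 0.0, 97.6]
force: [-2.2, 0.1, 1.2]
gripper_width: 0.7
gripper_force: 1.3
```

{"op": "arm_command", "data": {"rows": [{"delta_pos": [0, 0.5, 0.1], "roll": 0, "jaw": 0}, {"delta_pos": [0, 0.5, 0.1], "roll": 0, "jaw": 0}]}}

```text
time_s: 22.4
ee_pos: [556.4, 352.0, 126.0]
ee_rot: [-180.0, 0.0, 97.6]
force: [-3.1, -0.5, 0.6]
gripper_width: 0.4
gripper_force: 1.3
```

{"op": "arm_command", "data": {"rows": [{"delta_pos": [0, 0.5, 0.1], "roll": 0, "jaw": 0}, {"delta_pos": [0, 0.5, 0.1], "roll": 0, "jaw": 0}]}}

```text
time_s: 22.57
ee_pos: [556.9, 352.1, 126.0]
ee_rot: [180.0, 0.0, 97.6]
force: [-3.3, -0.4, 1.3]
gripper_width: 0.4
gripper_force: 1.3
```

{"op": "arm_command", "data": {"rows": [{"delta_pos": [0, 0.5, 0.1], "roll": 0, "jaw": 0}, {"delta_pos": [0, 0.5, 0.1], "roll": 0, "jaw": 0}]}}

```text
time_s: 22.73
ee_pos: [557.5, 352.1, 125.9]
ee_rot: [180.0, 0.0, 97.6]
force: [-3.5, 0.5, 0.3]
gripper_width: 0.3
gripper_force: 1.3
```

{"op": "arm_command", "data": {"rows": [{"delta_pos": [0, 0.5, 0.1], "roll": 0, "jaw": 0}, {"delta_pos": [0, 0.5, 0.1], "roll": 0, "jaw": 0}]}}

```text
time_s: 22.9
ee_pos: [557.7, 352.1, 125.7]
ee_rot: [-180.0, 0.0, 97.6]
force: [-3.3, -0.5, 1.0]
gripper_width: 0.2
gripper_force: 1.7
```

{"op": "arm_command", "data": {"rows": [{"delta_pos": [0, 0.5, 0.1], "roll": 0, "jaw": 0}, {"delta_pos": [0, 0.5, 0.1], "roll": 0, "jaw": 0}]}}

```text
time_s: 23.07
ee_pos: [557.8, 352.1, 125.5]
ee_rot: [-179.9, 0.0, 97.6]
force: [-4.2, -0.6, 1.9]
gripper_width: 1.0
gripper_force: 2.4
```

```bash
python3 -c "
from h import *
uv()
d=hp();cv2.imwrite('pics/w10.png',d['img'])
d=grab('top');cv2.imwrite('pics/t10.png',d['img'])
I=cv2.imread('pics/w9.png');J=d=cv2.imread('pics/w10.png')
cv2.imwrite('pics/c10.png',np.hstack([cv2.resize(x[170:400,420:640],(390,408)) for x in (I,J)]))"
```

```text
t 23.07 uvz [599.44 275.26] 125.48 yaw 97.57 F uv [-4.22 -0.01] 1.86 w 0.9900962200732172
hanger pts 3358 [587.1 588.5 590.7 659.7]
```

View pics/c10.png

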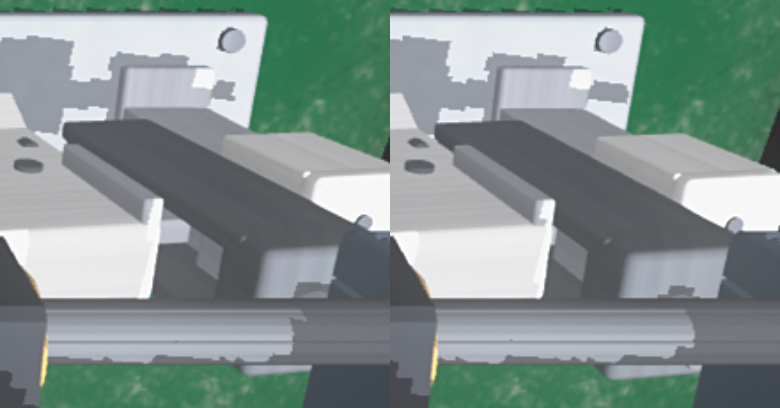

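The gap between flange and catch has closed, the tool has stopped advancing and the force is rising. One more small step will confirm it.

{"op": "arm_command", "data": {"rows": [{"delta_pos": [0, 0.5, 0.1], "roll": 0, "jaw": 0}, {"delta_pos": [0, 0.5, 0.1], "roll": 0, "jaw": 0}]}}

```text
time_s: 23.33
ee_pos: [557.8, 352.1, 125.3]
ee_rot: [-179.9, 0.0, 97.6]
force: [-6.3, 0.0, 1.8]
gripper_width: 0.3
gripper_force: 3.1
```

{"op": "arm_command", "data": {"rows": [{"delta_pos": [0, 0.5, 0.1], "roll": 0, "jaw": 0}, {"delta_pos": [0, 0.5, 0.1], "roll": 0, "jaw": 0}]}}

```text
time_s: 23.5
ee_pos: [557.9, 352.2, 125.1]
ee_rot: [-179.8, 0.0, 97.6]
force: [-7.5, -0.2, 1.5]
gripper_width: 0.4
gripper_force: 3.6
```

Solid: the position stays put while the force climbs. Backing off slowly, then up.

{"op": "arm_command", "data": {"rows": [{"delta_pos": [0, -1, 0], "roll": 0, "jaw": 0}, {"delta_pos": [0, -2, 0], "roll": 0, "jaw": 0}, {"delta_pos": [0, -3, 0], "roll": 0, "jaw": 0}, {"delta_pos": [0, -4, 0], "roll": 0, "jaw": 0}, {"delta_pos": [0, -6, 0], "roll": 0, "jaw": 0}, {"delta_pos": [0, -10, 0], "roll": 0, "jaw": 0}, {"delta_pos": [0, -20, 0], "roll": 0, "jaw": 0}, {"delta_pos": [0, -35, 0], "roll": 0, "jaw": 0}, {"delta_pos": [0, -50, -20], "roll": 0, "jaw": 0}, {"delta_pos": [0, -70, -50], "roll": 0, "jaw": 0}, {"delta_pos": [0, -90, -80], "roll": 0, "jaw": 0}, {"delta_pos": [0, -90, -80], "roll": 0, "jaw": 0}, {"delta_pos": [0, -90, -80], "roll": 0, "jaw": 0}, {"delta_pos": [0, -90, -80], "roll": 0, "jaw": 0}]}}

```text
time_s: 24.67
ee_pos: [469.9, 340.4, 205.4]
ee_rot: [180.0, 0.0, 97.6]
force: [-0.3, 0.2, -0.9]
gripper_width: 0.1
gripper_force: 0.0
```

```bash
python3 -c "
from h import *
uv();d=hp()
cv2.imwrite('pics/w11.png',d['img']);
s=grab('top'); W=cloud(s).reshape(-1,3); W=W[np.isfinite(W).all(1)]
a=np.radians(7.6);u=W[:,:2]@[np.cos(a),np.sin(a)]; v=W[:,:2]@[-np.sin(a),np.cos(a)]; z=W[:,2]
m=(abs(v-271)<8)&(z>130)&(z<165)&(u>540)&(u<720); print(np.histogram(u[m],bins=np.arange(540,720,10))[0],u[m].min())
"
```

```text
t 24.67 uvz [510.8  275.24] 205.36 yaw 97.59 F uv [-0.23  0.19] -0.88 w 0.1246833027032217
hanger pts 3134 [605.9 606.6 607.5 659.5]
[ 0  0  0  0  0  0 35 32 32 31 33 33 30 23 25  3  8] 603.9844492025368
```

The rear face stays 29.5 mm beyond the resting position, so the catch holds with the buffer squeezed.

```bash
python3 -c "
from h import *
print(env.job_done())"
```

```text
the job is handed in; nothing more can be done
None
```

The hanger rolled down to the buffer by itself and the catch now holds it, with the buffer pushed in about 29 mm by my camera estimate; the gripper is clear and the job is handed in, though the hand-in call returned no verdict.

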